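# Load a rubber test coupon under the spring clamp of its holder

### The arm

A 7-joint arm with a two-finger parallel gripper is mounted at the origin on the work surface. World frame = base frame: x ahead of the robot, y to its left, z up, the work surface at z = 0. Lengths are in m, angles in rad, forces in N, time in s.
With the tool pointing down it reaches from about 0.425 to 0.875 m from the base axis. Payload 4.7 kg.
Tool frame: the origin (TCP) lies at the centre of the arm's flange, where the gripper is bolted on; the fingertips stand 182 mm ahead of it and the grasp point (between the pads) lies 164 mm ahead of it; z points along the fingers, y is the direction in which the jaws open and shut (so a half turn about z gives the same grasp; the last joint's range is limited). The gripper opens to 87 mm and grips with 3 to 60 N. Pads are 19 mm wide; open, the fingers measure 117 mm over their backs; the gripper's body (75 mm by 190 mm) begins 51 mm behind the grasp point.
Start: joints at [1.135, 0.321, -0.07, 1.45, 0.023, 1.371, -0.057], TCP at [0.283, -0.585, 0.405] pointing down, gripper open.
Joint ranges: [-2.86, 2.86], [-0.3, 2.09], [-1.38, 1.24], [0.06, 2.45], [-1.56, 4.7], [0.09, 2.05], [-2.69, 2.69]. Speed limits (rad/s): [2.57, 2.57, 3.14, 3.14, 3.14, 3.14, 3.14].

### API

Orientations are given as a rotation vector (axis times angle).
In Python, from bench import get_state, get_image, close_job, spot_in, masks_of gives the robot as it stands.
- The arm moves only by the tool arm_command, never from a script. Its argument "motion" is a list that holds one entry, the list of rows, each a list of 5 numbers: the closure, from -1 (fully open) to 1 (shut), so that 0 is half open, then the shift along the tool's x, y, z in m, then the turn about the tool's z in rad. A call has 1 to 12 rows; each row is the pose to reach, as a shift and turn from the pose commanded when the call began, along the tool's axes at that moment; what a row does not reach only later rows make up. A row lasts 1/8 s, in which the tool goes at most 62.5 mm and 10.7 degrees, less where a joint would pass 70% of its speed; a pose out of reach is approached as far as the arm can. A call with a gripper value outside its range is refused whole. The fingers move at their own pace and stop on an object; "grip_force" is the grip in N (left out, the last holds). Time passes only in rows, so rows that repeat a pose let the fingers close. It gives the time, the measured TCP pose, the force and the opening at its end, in the units of the state.
- get_state(): the state, without advancing time (a new reading comes with each control period).
- get_image(name): name is "scene" or "side" or "wrist"; returns a dict with "img" (400x640x3 uint8, red, green, blue), "vertical_fov" (degrees; the focal length in pixels is half the picture's height over the tangent of half this angle, whatever the lens; pixels are square), "cx", "cy" (the principal point, pixels), "rvec" (rotation vector, rad) and "tvec" (3), from world to camera coordinates, as OpenCV has them; the wrist camera has in their place "mount" (4x4, takes a point from camera to tool coordinates, whose origin is the TCP and whose axes are the flange's). Camera axes: x right, y down, z forward; pixel columns grow to the right and rows downward; lengths in m; the calibration is good to about 2 mm. A picture is of the moment at which its call begins: read the wrist's pose just before it. There is no depth.
- close_job(): hands the job in, once; it reports no verdict.
Trained networks look in a picture, given as the dict that the camera call returned (one of the last four; its "shot" number tells which), for a name from the list of things; names that differ only in an ending like _2 or _b are one class to them, and where a whole thing is asked for, a point or a joint stands for the part that bears it (a point fixed in the world has none). Each returns a list of dicts, best first, with "score" (0 to 1); they miss things now and then, are a little off and sometimes report something else, mostly with a low value. They report only what shows in the picture. A call takes as long as a camera call. They do not tell look-alikes from the thing itself.
- spot_in(picture, label): "box" ([left, top, right, bottom] in pixels, round what is visible of it).
- masks_of(picture, label): "region" (400x640 bool, what is visible of it) and "box" ([left, top, right, bottom] in pixels, round what is visible of it).
The state is a dict: "time": time; "joint_positions": joint angles; "qd": joint speeds; "joint_torque": joint torques, N m; "position": TCP position; "tool_rot": TCP orientation; "ft_force": force on the tool from outside, world axes, zero at the start; "torque": the same for the moment, N m; "grip_width": opening from 0.0 (shut) to 1.0 (fully open).
Only numpy, scipy, OpenCV 4.12 (cv2) and the standard library are available. Lean on these libraries where they do the work, as an engineer would, in place of code of your own. Each camera call takes 0.05 s, during which the arm holds its last target. There are 200 camera calls.

### The job

Load the rectangular rubber test coupon into the sample holder: with one fingertip press the tail of the spring clamp down so that its jaw rises, and while you hold it down push the coupon with the other fingertip along the bed and under the jaw until it is square against the stop bar and about central. Then let the tail up so that the jaw closes on the coupon, and move clear. Only slide the coupon, never pick it up or lift it off the bed, and leave the other things on the bench where they are.

Things in the scene. Friction and masses are not known exactly. Their poses are not given: they have to be found in the camera images.
- holder: Sample holder screwed to the bench: flat grey plate 96 mm wide (y), 12 mm thick, spring clamp at its +x end. Origin: on the bench top, below the clamp's hinge pin, on the centre line; z up. The coupon is pushed towards its +x. The bed (plate top, z = 12 mm) runs from x = -125 to +14 mm. Hinge pin: along y at x = 0, z = 24 mm, between two ears (y = 25 to 40 mm each side, up to z = 33 mm).
- stop (a point): On the bed, centre line, foot of the stop bar's face that the coupon meets (x = -12 mm of the holder). The bar is fixed, 70 mm long (y), 5 mm high, 4 mm thick. Axes as the holder's.
- coupon: The loose black rubber test coupon, about 22 g: 28 mm (its x) by 60 mm (its y) by 8 mm thick. Origin: centre of its underside, z up. It starts flat on the bed before the jaw, its x within 0.3 rad of the holder's x. Home, with a 60 mm edge on the stop bar, its origin is at x = -26 mm of the holder and the jaw's lip bears on it 8 mm behind that edge.
- clamp (a joint): Angle (rad) of the spring clamp, a steel rocker (jaw and tail in one) on the hinge pin. 0: shut, lip on the bed. Grows as the tail goes down and the jaw rises: 0.38 lip resting on the coupon, above 0.44 clear of it, end stop 1.1. The spring shuts it: 0.08 N m at 0 to 0.18 N m at 0.9 (5 to 15 N at the tail). Shut, it bars the coupon, which cannot be forced under.
- jaw: The clamp's jaw: steel plate 46 mm wide (y) from the hinge pin to the rolled lip. Origin on the hinge pin's centre; turns with the clamp (axes as the holder's when shut).
- lip (a point): Underside of the jaw's rolled lip (radius 3 mm, 46 mm long in y), centre line. Shut, it is on the bed at x = -20 mm of the holder, and the lip's foremost line, which stops the coupon, is at x = -23 mm.
- tail: The clamp's tail, pressed down to open it: flat steel plate 46 mm wide (y), 3 mm thick, mid-plane through the hinge pin, reaching 55 mm from it towards +x, overhanging the bench. Origin on the pin. Shut, it rises 0.2 rad away from the pin; pressed, its slope is 0.2 minus the clamp angle. A fingertip can slide along it while pressing.
- tail_mid (a point): Point on top of the tail, centre line, 30 mm from the hinge pin. Pressed until 15 mm above the bench (3 mm above bed level) at 28 mm out from the pin the clamp stands at about 0.6 rad; at 14 mm out, about 0.9 rad.
- nut: Bystander: loose steel hex nut, 24 mm across flats, 13 mm high, beside the holder. Origin: centre of its underside.
- button_coupon: Bystander: loose round rubber button, 29 mm across, 12.5 mm high, beside the holder (not the coupon to load). Origin: centre of its underside.
- bolt: Bystander: loose steel hex bolt lying on the bench beside the holder, 54 mm long, 21 mm across the head. Origin: below the middle of its head, shank to its +x.
- durometer: Bystander: hand hardness gauge lying on its back, round case 58 mm across, 26 mm high, 113 mm long over foot and knob. Origin: below the centre of the case.
- shears: Bystander: closed shears with black loop handles, 190 mm long, 80 mm wide, 10 mm high. Origin: underside, 14 mm from the pivot screw on the handle side; blades to its +x.
- tape: Bystander: roll of tape, 96 mm across, 25 mm high, lying flat. Origin: centre of its underside.
- glue_tin: Bystander: closed white tin, 68 mm across, 85 mm high. Origin: centre of its underside.
There are look-alikes about, which are no part of the job. Leave any orange or pink look-alike of the coupon alone.

How it is judged:
By the outcome, as a careful person would: the job done as asked, in the order asked, and still so for the second after the job is handed in, with the robot touching nothing.
It also fails if it takes over 48 s, if anything falls off the work surface, if the arm or the gripper's body presses on something with over 40 N, if the wrist force passes 120 N, or if a joint passes its speed limit or range.

## Working session

There is one attempt and no reset: what is moved stays moved. The work goes in short steps, Python scripts to look and compute and a tool call to move; the robot and the scene stay as the last step left them, time stands still between calls to the robot, and variables do not carry over. Pictures are saved under pics/ and viewed, on a budget of 10 in all, crops included, one or two more only if the job needs it, and the job is handed in when it is done.

Besides the shell and the picture viewer there is one more tool, called as a command line: name --argument value ..., lists and objects as JSON in quotes. arm_command: Moves the arm, as the interface text tells. Its arguments: {"type":"object","properties":{"motion":{"type":"array"},"grip_force":{"type":"number"}},"required":["motion"]}

```bash
mkdir -p pics
cat > h.py <<'E'
import numpy as np,cv2
from bench import *
from scipy.spatial.transform import Rotation as R
def cam(p,st=None):
    f=200/np.tan(np.radians(p["vertical_fov"])/2)
    K=np.array([[f,0,p["cx"]],[0,f,p["cy"]],[0,0,1]])
    if "mount" in p:
        T=np.eye(4);T[:3,:3]=R.from_rotvec(st["tool_rot"]).as_matrix();T[:3,3]=st["position"]
        M=np.linalg.inv(T@np.array(p["mount"]));return K,M[:3,:3],M[:3,3]
    return K,R.from_rotvec(p["rvec"]).as_matrix(),np.array(p["tvec"])
def unproj(c,uv,z):
    K,r,t=c;o=-r.T@t;d=r.T@np.linalg.inv(K)@np.array([uv[0],uv[1],1]);return o+d*(z-o[2])/d[2]
def proj(c,P):
    K,r,t=c;q=K@(r@np.asarray(P,float).reshape(-1,3).T+t[:,None]);return (q[:2]/q[2]).T
def save(p,n,crop=None,s=1):
    im=p["img"][:,:,::-1]
    if crop: im=im[crop[1]:crop[3],crop[0]:crop[2]]
    cv2.imwrite("pics/"+n,cv2.resize(np.ascontiguousarray(im),None,fx=s,fy=s,interpolation=cv2.INTER_CUBIC))
E
python3 - <<'E'
from h import *
st=get_state();print({k:np.round(v,3) for k,v in st.items()})
P={n:get_image(n) for n in("scene","side","wrist")}
for n,p in P.items():
    save(p,n+"0.png"); c=cam(p,st); print(n,"cam at",np.round(-c[1].T@c[2],3),"ax",np.round(c[1][2],2),p["vertical_fov"])
    for l in("holder","coupon","jaw","tail","nut","button_coupon","bolt"):
        for d in masks_of(p,l)[:3]:
            b=d["box"];u=[(b[0]+b[2])/2,(b[1]+b[3])/2];print(l,round(d["score"],2),np.round(b),np.round(unproj(c,u,.012),3))
E
cd pics; python3 -c "
import cv2;a=[cv2.imread(n+'0.png') for n in('scene','side')]
cv2.imwrite('both.png',cv2.resize(cv2.vconcat(a),None,fx=.75,fy=.75,interpolation=cv2.INTER_AREA))"
```

```text
{'time': np.float64(0.0), 'joint_positions': array([ 1.135,  0.322, -0.07 ,  1.452,  0.023,  1.371, -0.057]), 'qd': array([ 0.   , -0.   ,  0.001, -0.   ,  0.   , -0.001,  0.   ]), 'joint_torque': array([-0.0000e+00, -4.9128e+01, -4.0300e-01, -3.1253e+01, -6.4000e-02,
        4.3000e-02,  0.0000e+00]), 'position': array([ 0.282, -0.585,  0.404]), 'tool_rot': array([-3.061e+00, -7.000e-01,  1.000e-03]), 'ft_force': array([-0.317,  0.112, -0.509]), 'torque': array([-0.059, -0.018, -0.015]), 'grip_width': np.float64(1.002)}
scene cam at [ 1.109 -0.332  0.843] ax [-0.56  0.33 -0.76] 54.33243532641266
holder 0.81 [298. 180. 340. 230.] [0.538 0.008 0.012]
holder 0.6 [280. 201. 292. 210.] [ 0.491 -0.069  0.012]
coupon 0.57 [304. 187. 325. 202.] [0.499 0.016 0.012]
coupon 0.53 [351. 168. 359. 186.] [0.503 0.151 0.012]
jaw 0.54 [313. 207. 323. 211.] [ 0.549 -0.001  0.012]
tail 0.56 [315. 216. 331. 229.] [ 0.594 -0.014  0.012]
nut 0.64 [352. 192. 364. 205.] [0.575 0.11  0.012]
button_coupon 0.72 [286. 227. 302. 245.] [ 0.592 -0.101  0.012]
button_coupon 0.52 [431. 158. 458. 192.] [0.635 0.376 0.012]
side cam at [0.399 0.651 0.769] ax [ 0.15 -0.67 -0.73] 50.159848821911645
holder 0.85 [287. 198. 366. 262.] [0.524 0.013 0.012]
holder 0.59 [304. 192. 325. 202.] [ 0.577 -0.087  0.012]
coupon 0.8 [324. 220. 352. 246.] [0.496 0.017 0.012]
coupon 0.76 [315. 274. 343. 296.] [0.487 0.16  0.012]
coupon 0.61 [370. 251. 402. 273.] [0.377 0.074 0.012]
jaw 0.64 [204. 351. 259. 390.] [0.619 0.377 0.012]
tail 0.67 [286. 202. 308. 222.] [ 0.606 -0.027  0.012]
button_coupon 0.49 [346. 205. 355. 218.] [ 0.479 -0.059  0.012]
button_coupon 0.33 [283. 199. 363. 260.] [0.532 0.012 0.012]
bolt 0.59 [300. 190. 324. 202.] [ 0.583 -0.089  0.012]
wrist cam at [ 0.351 -0.553  0.384] ax [-0.25 -0.12 -0.96] 62.26587491861354
nut 0.53 [174.   3. 217.  29.] [ 0.37  -0.405  0.012]
```

View pics/scene0.png

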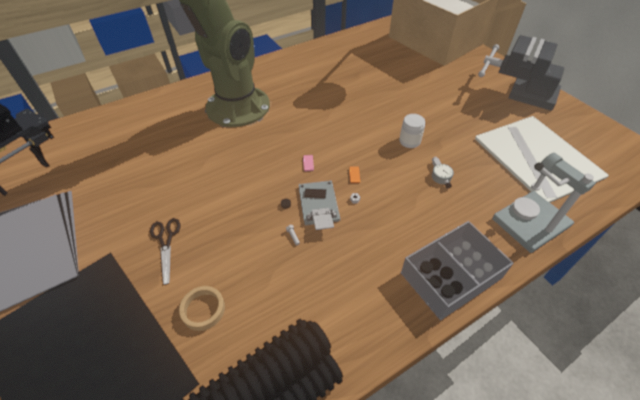

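View pics/side0.png

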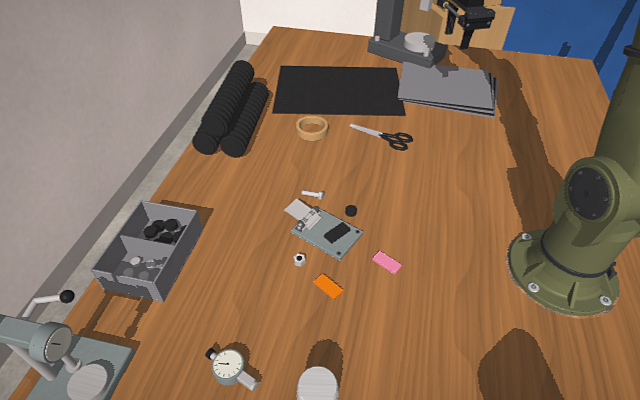

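The black coupon lies on the grey plate (scene 315,193; side 338,232). Look-alikes are the pink one (scene 308,163), the orange one (scene 354,175) and the round button (scene 286,203). The black one on the bed is the right choice. I'll go above it and check in a close view.

arm_command --motion '[[[-1,0.043,-0.038,0,-0.07],[-1,0.087,-0.076,0,-0.14],[-1,0.13,-0.114,0,-0.22],[-1,0.174,-0.152,0,-0.3],[-1,0.217,-0.19,0,-0.37],[-1,0.26,-0.229,0,-0.45],[-1,0.304,-0.267,0,-0.52],[-1,0.347,-0.305,0,-0.6],[-1,0.39,-0.343,0,-0.67],[-1,0.434,-0.381,0,-0.75],[-1,0.477,-0.419,0,-0.82],[-1,0.477,-0.419,0,-0.82]]]'

```text
time: 2.7
position: [0.5306, 0.005, 0.4052]
tool_rot: [-2.519, -1.875, -0.004]
ft_force: [-0.6, -1.2, -0.1]
grip_width: 1.002
```

Run:
```python
from h import *
st=get_state();print(st["time"],st["position"],st["tool_rot"])
p=get_image("wrist");save(p,"w1.png")
np.savez("w1.npz",img=p["img"],**{k:p[k] for k in("vertical_fov","cx","cy","mount")},tool_rot=st["tool_rot"],position=st["position"])
c=cam(p,st);print(-c[1].T@c[2],c[1][2])
for l in("holder","coupon","jaw","tail"):
    for d in masks_of(p,l)[:3]:
        m=d["region"].astype(np.uint8);r=cv2.minAreaRect(cv2.findNonZero(m));q=cv2.boxPoints(r)
        z={"holder":.012,"coupon":.02,"jaw":.024,"tail":.03}[l]
        w=np.array([unproj(c,u,z) for u in q])[:,:2];print(l,round(d["score"],2),np.round(d["box"]),np.round(q).tolist(),np.round(w,4).tolist())
```

```text
2.7 [0.53058926 0.00495901 0.40515085] [-2.51913009 -1.8746115  -0.00398818]
[0.5535277  0.07571493 0.38533323] [-0.07708286 -0.25674939 -0.96339918]
holder 0.94 [246. 117. 414. 211.] [[242.0, 198.0], [251.0, 112.0], [416.0, 130.0], [407.0, 216.0]] [[0.436, -0.0029], [0.4799, 0.0858], [0.6486, 0.0144], [0.6164, -0.081]]
holder 0.26 [282. 218. 306. 244.] [[284.0, 222.0], [306.0, 222.0], [306.0, 246.0], [284.0, 246.0]] [[0.4738, -0.046], [0.499, -0.0536], [0.4897, -0.0835], [0.4639, -0.0757]]
coupon 0.97 [147. 139. 200. 168.] [[143.0, 161.0], [148.0, 137.0], [204.0, 148.0], [199.0, 172.0]] [[0.3477, 0.0704], [0.3642, 0.0937], [0.4184, 0.0649], [0.4029, 0.0408]]
coupon 0.71 [211.  22. 272.  62.] [[205.0, 47.0], [213.0, 19.0], [271.0, 36.0], [263.0, 64.0]] [[0.4581, 0.1596], [0.4752, 0.1814], [0.5261, 0.1506], [0.5099, 0.1279]]
jaw 0.58 [337. 147. 367. 192.] [[333.0, 188.0], [340.0, 146.0], [366.0, 150.0], [360.0, 192.0]] [[0.5424, -0.0198], [0.5622, 0.024], [0.5886, 0.0115], [0.5697, -0.0329]]
tail 0.77 [358. 152. 415. 200.] [[359.0, 191.0], [366.0, 149.0], [412.0, 157.0], [406.0, 199.0]] [[0.5689, -0.0298], [0.5877, 0.0134], [0.6341, -0.0089], [0.6168, -0.0531]]
```

View pics/w1.png

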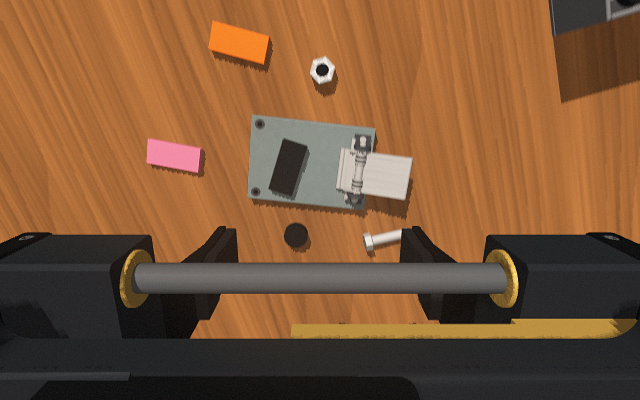

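```bash
cat >> h.py <<'E'
from scipy.optimize import least_squares
def fitrect(c,pts,L,W,z,x0):
    # pts: image outline points; rect L (x) by W (y) at height z -> x,y,yaw
    w=np.array([unproj(c,u,z)[:2] for u in pts])
    def res(v):
        ca,sa=np.cos(v[2]),np.sin(v[2]);d=w-v[:2];a=np.abs(np.c_[d@[ca,sa],d@[-sa,ca]])-[L/2,W/2]
        return np.where(a.max(1)>0,np.hypot(*np.maximum(a,0).T),a.max(1))
    s=least_squares(res,x0,loss="soft_l1",f_scale=.001,x_scale=[.01,.01,.1]);return s.x,np.abs(res(s.x)).mean(),w
def loc(hp,P):
    ca,sa=np.cos(hp[2]),np.sin(hp[2]);d=np.asarray(P)[...,:2]-hp[:2];return np.stack([d@[ca,sa],d@[-sa,ca]],-1)
E
python3 - <<'E'
from h import *
p=dict(np.load("w1.npz"));c=cam(p,p);im=p["img"].astype(int)
v=im.max(2);m=np.zeros(v.shape,np.uint8);m[130:202,262:315]=(v[130:202,262:315]<70)
n,l,s,_=cv2.connectedComponentsWithStats(m);k=1+s[1:,4].argmax();m=(l==k).astype(np.uint8)
co=max(cv2.findContours(m,0,cv2.CHAIN_APPROX_NONE)[0],key=len)[:,0]
print("area",m.sum(),cv2.boundingRect(co))
cp,e,_=fitrect(c,co,.028,.06,.02,[.50,.015,-.5]);print("coupon",cp,e)
# plate: initial from corners, refined by eye corners
uv=np.array([[252,116],[247,196],[376,129]])
for u in uv: print("corner",unproj(c,u,.012)[:2])
a,b,d=[unproj(c,u,.012)[:2] for u in uv];print(np.linalg.norm(a-b),np.linalg.norm(a-d))
# crop with overlay
yaw=np.arctan2(*(a-b)[::-1])-np.pi/2;yaw2=np.arctan2(*(d-a)[::-1]);print(yaw,yaw2)
hp=np.r_[0,0,(yaw+yaw2)/2]
ca,sa=np.cos(hp[2]),np.sin(hp[2]);Rm=np.array([[ca,-sa],[sa,ca]])
loc0=np.array([[-.125,.048],[-.125,-.048],[.014,.048]])
hp[:2]=np.mean(np.array([a,b,d])-loc0@Rm.T,0);print("holder",hp,"coupon local",loc(hp,cp[:2]),cp[2]-hp[2])
s=6;x0,y0=235,105;big=cv2.resize(p["img"][y0:225,x0:425,::-1].copy(),None,fx=4,fy=4,interpolation=cv2.INTER_CUBIC)
def draw(L,col,closed=True):
    L=np.array(L,float);w=np.c_[L[:,:2]@Rm.T+hp[:2],L[:,2]];q=((proj(c,w)-[x0,y0]+.5)*4).astype(int);cv2.polylines(big,[q],closed,col,1)
draw([[-.125,.048,.012],[-.125,-.048,.012],[.014,-.048,.012],[.014,.048,.012]],(0,0,255))
cc=loc(hp,cp[:2]);t=cp[2]-hp[2];r=np.array([[np.cos(t),-np.sin(t)],[np.sin(t),np.cos(t)]])
draw(np.c_[np.array([[-.014,.03],[-.014,-.03],[.014,-.03],[.014,.03]])@r.T+cc,[.02]*4],(0,255,0))
draw([[0,.04,.024],[0,-.04,.024]],(255,0,0))
e=.055*np.cos(.2);z=.0255+.055*np.sin(.2);draw([[0,.023,.0255],[0,-.023,.0255],[e,-.023,z],[e,.023,z]],(255,0,255))
draw([[-.023,.023,.015],[-.023,-.023,.015]],(255,255,0))
cv2.imwrite("pics/w1o.png",big)
E
```

```text
area 1309 (269, 139, 38, 57)
coupon [ 0.49922581  0.01680662 -0.61082735] 0.0005789110331375272
corner [0.47906134 0.08173376]
corner [ 0.44239947 -0.00274595]
corner [0.60613621 0.02884185]
0.09209187731063156 0.13764292857847868
-0.40944587934343524 -0.3944158352338894
holder [ 0.57533738 -0.00955579 -0.40193086] coupon local [-0.08035892 -0.00551303] -0.20889649108221187
```

View pics/w1o.png

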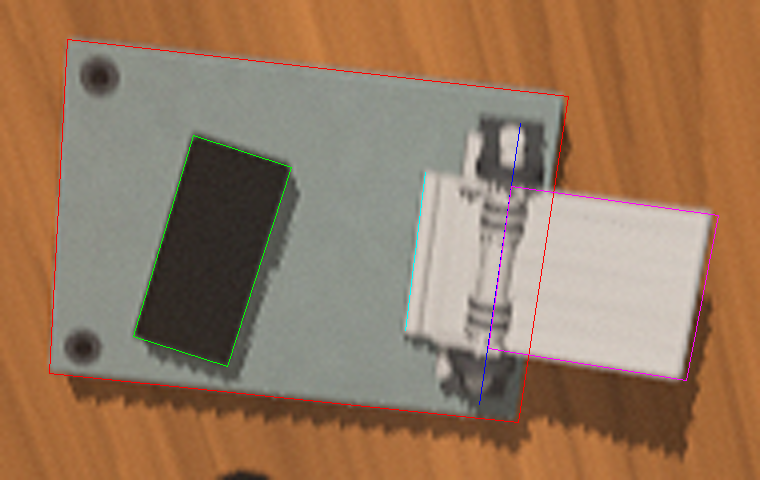

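```bash
cat >> h.py <<'E'
HP=np.array([.57534,-.00956,-.402])
def plan(lx,ly,ztip,yrel):
    "tool shift & turn to bring tip centre to holder-local (mm) with tool y at yrel from holder x"
    st=get_state();M=R.from_rotvec(st["tool_rot"]).as_matrix();ca,sa=np.cos(HP[2]),np.sin(HP[2])
    w=np.r_[HP[:2]+np.array([[ca,-sa],[sa,ca]])@np.array([lx,ly])/1e3,ztip/1e3]
    tip=st["position"]+.182*M[:,2]
    yy=np.arctan2(M[1,1],M[0,1]);t=-((HP[2]+yrel-yy+np.pi)%(2*np.pi)-np.pi)
    print("t",round(st["time"],2),"tip loc mm",np.round(loc(HP,tip)*1e3,1),"z",round(tip[2]*1e3,1),"yrel",round(yy-HP[2],3),"F",np.round(st["ft_force"],1),"w",round(st["grip_width"]*87,1))
    print("target",np.round(w,4),"shift",np.round((w-tip)@M,4),"turn",round(t,3),"q7",round(st["joint_positions"][6],2))
E
python3 - <<'E'
from h import *
plan(-118,-5,60,np.pi/2);plan(-118,-5,14.5,np.pi/2);plan(-118,-5,60,-np.pi/2)
E
```

```text
t 2.95 tip loc mm [-44.7 -11.4] z 222.6 yrel 0.098 F [-0.1 -0.4  0.3] w 87.0
target [0.4648 0.032  0.06  ] shift [ 0.0137 -0.0723  0.1626] turn -1.473 q7 -0.4
t 2.95 tip loc mm [-44.7 -11.4] z 222.6 yrel 0.098 F [-0.1 -0.4  0.3] w 87.0
target [0.4648 0.032  0.0145] shift [ 0.0137 -0.0723  0.2081] turn -1.473 q7 -0.4
t 2.95 tip loc mm [-44.7 -11.4] z 222.6 yrel 0.098 F [-0.1 -0.4  0.3] w 87.0
target [0.4648 0.032  0.06  ] shift [ 0.0137 -0.0723  0.1626] turn 1.669 q7 -0.4
```

arm_command --motion '[[[0.42,0.002,-0.008,0.015,-0.17],[0.42,0.003,-0.016,0.03,-0.34],[0.42,0.005,-0.024,0.05,-0.51],[0.42,0.006,-0.032,0.07,-0.68],[0.42,0.008,-0.04,0.09,-0.85],[0.42,0.01,-0.05,0.11,-1.02],[0.42,0.012,-0.06,0.13,-1.19],[0.42,0.0137,-0.0723,0.15,-1.36],[0.42,0.0137,-0.0723,0.17,-1.473],[0.42,0.0137,-0.0723,0.182,-1.473],[0.42,0.0137,-0.0723,0.182,-1.473]]]'

```text
time: 4.32
position: [0.4647, 0.033, 0.2222]
tool_rot: [-0.627, -3.077, 0.0]
ft_force: [0.6, 0.1, 0.6]
grip_width: 0.291
```

Run:
```python
from h import *
plan(-118,-5,14.5,np.pi/2);plan(-69,-5,14.5,np.pi/2)
save(get_image("side"),"s1.png",(260,170,400,280),5)
```

```text
t 4.33 tip loc mm [-118.7   -4.2] z 40.2 yrel 1.571 F [0.6 0.1 0.6] w 25.3
target [0.4648 0.032  0.0145] shift [-0.0007 -0.0008  0.0257] turn -0.0 q7 0.92
t 4.33 tip loc mm [-118.7   -4.2] z 40.2 yrel 1.571 F [0.6 0.1 0.6] w 25.3
target [0.5099 0.0128 0.0145] shift [-0.0497 -0.0008  0.0256] turn -0.0 q7 0.92
```

View pics/s1.png

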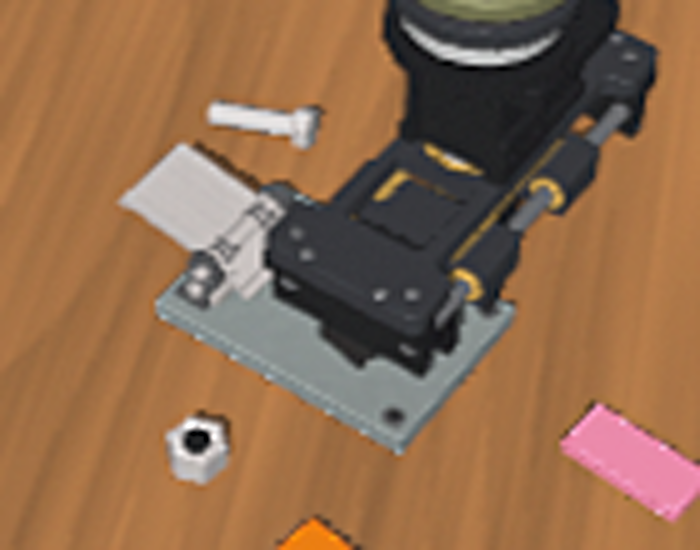

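arm_command --motion '[[[0.42,0,0,0.015,0],[0.42,0,0,0.0257,0],[0.42,0,0,0.0257,0],[0.42,-0.007,0,0.0257,0],[0.42,-0.014,0,0.0257,0],[0.42,-0.021,0,0.0257,0],[0.42,-0.028,0,0.0257,0],[0.42,-0.035,0,0.0257,0],[0.42,-0.041,0,0.0257,0],[0.42,-0.046,0,0.0257,0],[0.42,-0.049,0,0.0257,0],[0.42,-0.049,0,0.0257,0]]]'

```text
time: 5.88
position: [0.5103, 0.0147, 0.197]
tool_rot: [0.622, 3.079, 0.0]
ft_force: [0.4, -0.1, 0.1]
grip_width: 0.291
```

Run:
```python
from h import *
plan(-85,-5,60,np.pi/2)
```

```text
t 5.88 tip loc mm [-69.4  -3.1] z 15.0 yrel 1.574 F [ 0.4 -0.1  0.1] w 25.4
target [0.4952 0.0191 0.06  ] shift [ 0.0156 -0.0019 -0.045 ] turn 0.003 q7 0.89
```

arm_command --motion '[[[0.42,0.01,0,0,0],[0.0,0.01,0,-0.05,0],[-0.5,0.01,0,-0.1,0],[-1,0.01,0,-0.14,0],[-1,0.01,0,-0.14,0],[-1,0.01,0,-0.14,0]]]'

```text
time: 6.62
position: [0.5001, 0.0189, 0.3362]
tool_rot: [-0.622, -3.078, 0.001]
ft_force: [-0.4, 0.9, 0.0]
grip_width: 0.77
```

```bash
cat >> h.py <<'E'
def findcoupon(name,yaw=-.402):
    st=get_state();p=get_image(name);c=cam(p,st)
    g=proj(c,[np.r_[HP[:2]+np.array([[np.cos(HP[2]),-np.sin(HP[2])],[np.sin(HP[2]),np.cos(HP[2])]])@q,.012] for q in np.array([[-.125,-.048],[-.125,.048],[-.01,.048],[-.01,-.048]])]).astype(np.int32)
    M=np.zeros((400,640),np.uint8);cv2.fillConvexPoly(M,g,1)
    for d in masks_of(p,"coupon"):
        m=d["region"].astype(np.uint8)
        if (m&M).sum()<.6*m.sum(): continue
        co=max(cv2.findContours(m,0,cv2.CHAIN_APPROX_NONE)[0],key=len)[:,0]
        x0=np.r_[unproj(c,co.mean(0),.02)[:2],yaw]
        f,e,w=fitrect(c,co,.028,.06,.02,x0);print(name,round(d["score"],2),"coupon loc mm",np.round(loc(HP,f[:2])*1e3,1),"yaw",round(f[2]-HP[2],3),"err mm",round(e*1e3,2),"box",np.round(d["box"]))
    return p,c
E
python3 - <<'E'
from h import *
p,c=findcoupon("wrist");save(p,"w2.png");plan(-45,0,14.5,np.pi/2)
E
```

```text
wrist 0.84 coupon loc mm [-44.2  -2.2] yaw 0.015 err mm 0.48 box [288. 204. 352. 234.]
t 6.72 tip loc mm [-80.8  -3.6] z 153.5 yrel 1.574 F [ 0.4 -0.7  0.1] w 74.9
target [0.5339 0.008  0.0145] shift [-0.0362  0.0037  0.1389] turn 0.003 q7 1.03
```

View pics/w2.png

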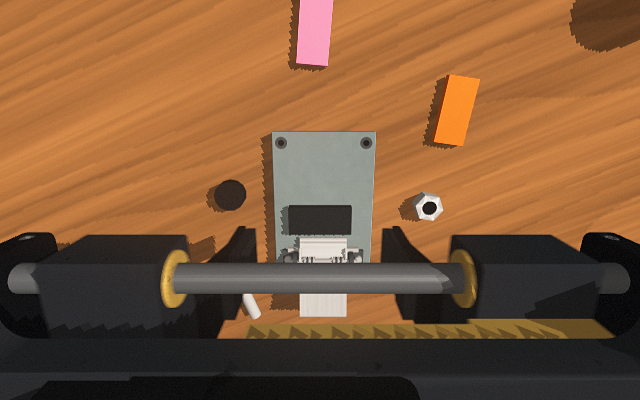

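arm_command --motion '[[[-1,-0.007,0,0.01,0.17],[-1,-0.014,0,0.02,0.35],[-1,-0.021,0.001,0.03,0.52],[-1,-0.028,0.001,0.04,0.7],[-1,-0.035,0.001,0.05,0.87],[-1,-0.042,0.002,0.06,1.05],[-1,-0.049,0.002,0.07,1.22],[-1,-0.056,0.002,0.08,1.4],[-1,-0.0628,0.002,0.09,1.574],[-1,-0.0628,0.002,0.09,1.574],[-1,-0.0628,0.002,0.09,1.574]]]'

```text
time: 8.1
position: [0.5591, -0.0035, 0.2465]
tool_rot: [-2.616, -1.737, 0.002]
ft_force: [0.2, 0.6, 0.7]
grip_width: 1.004
```

Run:
```python
from h import *
plan(-18,-2,15,0)
p,c=findcoupon("side");p,c=findcoupon("wrist");save(p,"w3.png")
```

```text
t 8.1 tip loc mm [-17.6  -0.8] z 64.5 yrel 0.003 F [0.2 0.6 0.7] w 87.3
target [ 0.558  -0.0044  0.015 ] shift [-0.0012 -0.0004  0.0495] turn 0.003 q7 -0.58
side 0.71 coupon loc mm [-45.4   2.6] yaw -0.002 err mm 1.27 box [312. 217. 334. 239.]
wrist 0.56 coupon loc mm [-42.1  -1.2] yaw -0.002 err mm 0.28 box [257. 173. 302. 255.]
```

View pics/w3.png

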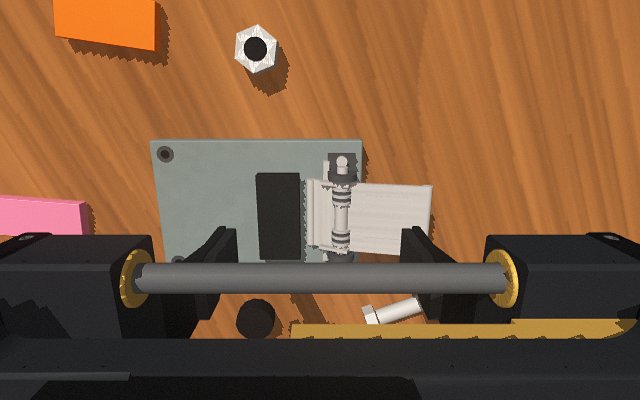

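arm_command --motion '[[[-1,-0.001,-0.0015,0.015,0],[-1,-0.001,-0.0015,0.028,0],[-1,-0.001,-0.0015,0.036,0],[-1,-0.001,-0.0015,0.043,0],[-1,-0.001,-0.0015,0.0495,0],[-1,-0.001,-0.0015,0.0495,0]]]'

```text
time: 9.05
position: [0.5579, -0.0041, 0.1975]
tool_rot: [2.62, 1.733, -0.0]
ft_force: [-1.2, -0.6, 5.5]
grip_width: 0.999
```

Run:
```python
from h import *
plan(-10,-2,15,0)
p,c=findcoupon("side");save(p,"s2.png",(260,170,400,280),5)
```

```text
t 9.05 tip loc mm [-18.2  -1.9] z 15.5 yrel 0.0 F [-1.2 -0.6  5.5] w 86.9
target [ 0.5654 -0.0075  0.015 ] shift [-0.0001  0.0082  0.0005] turn 0.0 q7 -0.62
side 0.55 coupon loc mm [-44.2   2. ] yaw -0.008 err mm 2.36 box [309. 219. 329. 239.]
```

View pics/s2.png

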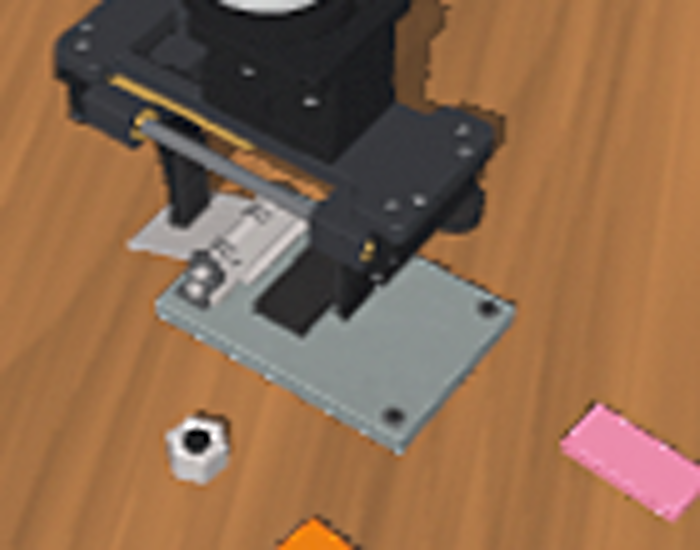

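arm_command --motion '[[[-0.95,0,0.001,0,0],[-0.87,0,0.002,0,0],[-0.79,0,0.003,0,0],[-0.71,0,0.004,0,0],[-0.63,0,0.005,0,0],[-0.55,0,0.006,0,0],[-0.47,0,0.007,0,0],[-0.38,0,0.008,0,0],[-0.38,0,0.008,0,0],[-0.38,0,0.008,0,0]]]' --grip_force 15

```text
time: 10.4
position: [0.5643, -0.0065, 0.1977]
tool_rot: [-2.618, -1.733, 0.004]
ft_force: [-2.0, -0.5, 9.4]
grip_width: 0.69
```

Run:
```python
from h import *
plan(-8,-2,15,0)
p,c=findcoupon("wrist");p2,c2=findcoupon("side")
from h import *
save(p2,"s3.png",(260,170,400,280),5)
```

```text
t 10.4 tip loc mm [-12.   -1.7] z 15.7 yrel 0.0 F [-2.  -0.5  9.4] w 60.1
target [ 0.5672 -0.0083  0.015 ] shift [-0.0003  0.004   0.0007] turn 0.0 q7 -0.61
wrist 0.84 coupon loc mm [-28.7  22.9] yaw 0.091 err mm 4.83 box [259. 190. 314. 295.]
side 0.56 coupon loc mm [-29.6  26.9] yaw -0.246 err mm 3.73 box [306. 219. 319. 237.]
```

View pics/s3.png

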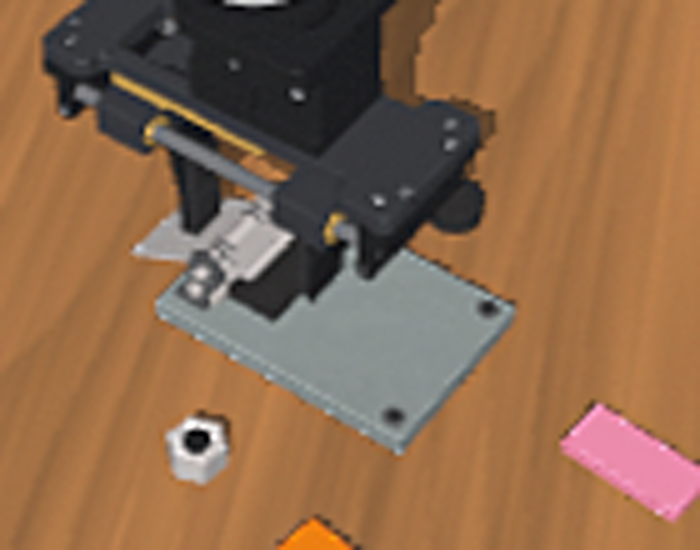

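arm_command --motion '[[[-0.38,0,0.001,0,0],[-0.38,0,0.002,0,0],[-0.38,0,0.003,0,0],[-0.38,0,0.003,0,0]]]'

```text
time: 11.1
position: [0.5654, -0.0066, 0.1974]
tool_rot: [-2.614, -1.731, 0.011]
ft_force: [-7.7, 1.4, 14.4]
grip_width: 0.696
```

Run:
```python
from h import *
plan(-8,-2,15,0)
```

```text
t 11.1 tip loc mm [-12.   -1.6] z 15.4 yrel 0.001 F [-7.7  1.4 14.4] w 60.6
target [ 0.5672 -0.0083  0.015 ] shift [-0.0004  0.004   0.0004] turn 0.001 q7 -0.61
```

arm_command --motion '[[[-0.38,0,0.001,0,0],[-0.38,0,0.002,0,0],[-0.38,0,0.002,0,0]]]'

```text
time: 11.48
position: [0.566, -0.0067, 0.1969]
tool_rot: [-2.611, -1.73, 0.015]
ft_force: [-11.6, 3.0, 15.9]
grip_width: 0.691
```

Run:
```python
from h import *
plan(-8,-2,15,0)
st=get_state();p=get_image("wrist");c=cam(p,st);ca,sa=np.cos(HP[2]),np.sin(HP[2]);Rm=np.array([[ca,-sa],[sa,ca]])
def L(x,y,z): return proj(c,np.r_[HP[:2]+Rm@[x,y],z])[0]
x0,y0=int(L(-.03,.02,.02)[0])-100,int(L(-.03,.02,.02)[1])-75
x0=max(x0,0);y0=max(min(y0,250),0)
big=cv2.resize(p["img"][y0:y0+150,x0:x0+200,::-1].copy(),None,fx=4,fy=4,interpolation=cv2.INTER_CUBIC)
q=[((L(*k)-[x0,y0]+.5)*4).astype(int) for k in [(-.04,-.03,.02),(-.012,-.03,.02),(-.012,.03,.02),(-.04,.03,.02)]]
cv2.polylines(big,[np.array(q)],True,(0,255,0),1);print(x0,y0,q)
q=[((L(*k)-[x0,y0]+.5)*4).astype(int) for k in [(-.125,.048,.012),(.014,.048,.012)]];cv2.polylines(big,[np.array(q)],False,(0,0,255),1)
cv2.imwrite("pics/w4.png",big)
```

```text
t 11.47 tip loc mm [-12.   -1.6] z 14.9 yrel 0.001 F [-11.6   3.   15.9] w 60.1
target [ 0.5672 -0.0083  0.015 ] shift [-0.0004  0.004  -0.0001] turn 0.001 q7 -0.61
179 135 [array([341, 651]), array([548, 653]), array([547, 225]), array([319, 224])]
```

View pics/w4.png

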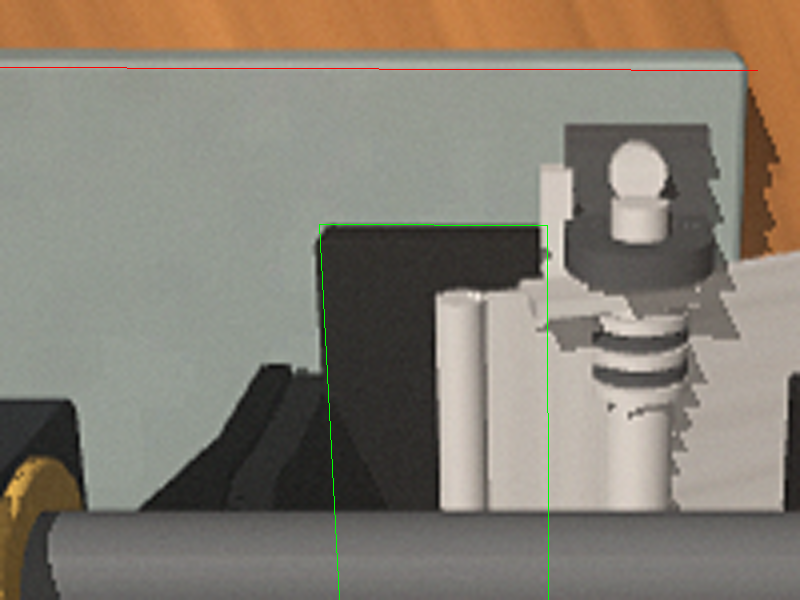

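arm_command --motion '[[[-0.5,0,-0.001,0,0],[-0.65,0,-0.002,0,0],[-0.8,0,-0.003,0,0],[-0.8,0,-0.003,0,0],[-0.8,0,-0.003,-0.002,0],[-0.8,0,-0.003,-0.004,0],[-0.8,0,-0.003,-0.006,0],[-0.8,0,-0.003,-0.009,0],[-0.8,0,-0.003,-0.013,0],[-0.8,0,-0.003,-0.018,0],[-0.8,0,-0.003,-0.025,0],[-0.8,0,-0.003,-0.035,0]]]'

```text
time: 13.02
position: [0.5669, -0.0081, 0.233]
tool_rot: [-2.62, -1.733, 0.0]
ft_force: [-0.7, -0.5, -0.2]
grip_width: 0.898
```

arm_command --motion '[[[-0.8,0,0,-0.03,0],[-0.8,-0.02,-0.02,-0.07,0],[-0.8,-0.04,-0.04,-0.11,0],[-0.8,-0.06,-0.06,-0.15,0],[-0.8,-0.06,-0.06,-0.16,0],[-0.8,-0.06,-0.06,-0.16,0]]]'

```text
time: 13.78
position: [0.4887, -0.0395, 0.3933]
tool_rot: [2.619, 1.732, 0.002]
ft_force: [0.5, -0.1, -0.0]
grip_width: 0.904
```

Run:
```python
from h import *
plan(-60,-60,200,0)
st=get_state();p=get_image("wrist");c=cam(p,st);ca,sa=np.cos(HP[2]),np.sin(HP[2]);Rm=np.array([[ca,-sa],[sa,ca]])
def L(x,y,z): return proj(c,np.r_[HP[:2]+Rm@[x,y],z])[0]
m=L(-.03,0,.02);x0=int(np.clip(m[0]-80,0,440));y0=int(np.clip(m[1]-60,0,250))
big=cv2.resize(p["img"][y0:y0+150,x0:x0+200,::-1].copy(),None,fx=4,fy=4,interpolation=cv2.INTER_CUBIC)
for pts,col in (([(-.04,-.03,.02),(-.012,-.03,.02),(-.012,.03,.02),(-.04,.03,.02)],(0,255,0)),([(-.125,-.048,.012),(.014,-.048,.012),(.014,.048,.012),(-.125,.048,.012)],(0,0,255))):
    cv2.polylines(big,[np.array([((L(*k)-[x0,y0]+.5)*4).astype(int) for k in pts])],True,col,1)
cv2.imwrite("pics/w5.png",big)
```

```text
t 13.78 tip loc mm [-67.6 -61.4] z 211.3 yrel 0.0 F [ 0.5 -0.1 -0. ] w 78.7
target [ 0.4966 -0.0413  0.2   ] shift [0.0014 0.0076 0.0113] turn 0.0 q7 -0.37
```

View pics/w5.png

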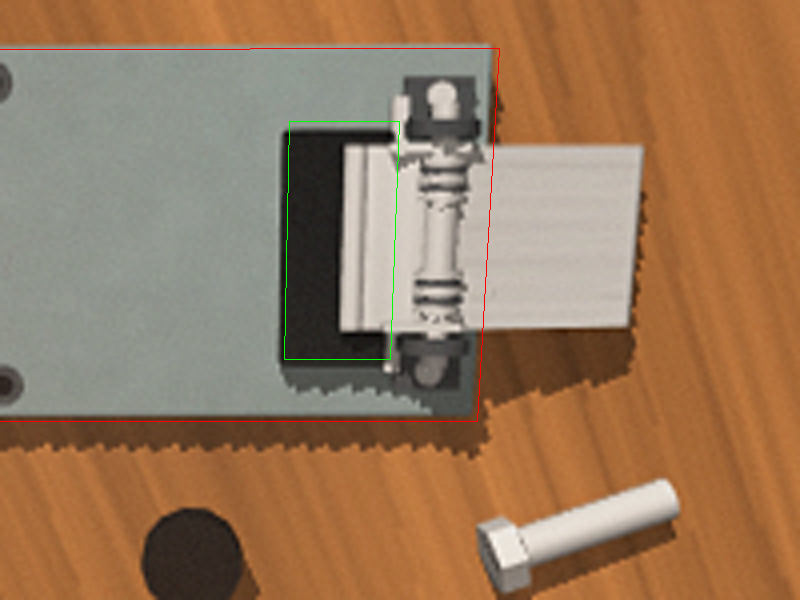

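```bash
python3 -c "
from bench import *
print(close_job())"
```

```text
the job is handed in; nothing more can be done
None
```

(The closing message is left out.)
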